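Hold a welded bracket in the slot deburrer

ROBOT

A 7-joint arm with a two-finger parallel gripper is mounted at the origin on the work surface. World frame = base frame: x ahead of the robot, y to its left, z up, the work surface at z = 0. Lengths are in m, angles in rad, forces in N, time in s.
With the tool pointing down it reaches from about 0.425 to 0.925 m from the base axis. Payload 6.8 kg.
Tool frame: the origin (TCP) lies on the front face of the gripper's body, between the roots of the fingers; the fingertips stand 73 mm ahead of it and the grasp point (between the pads) lies 54 mm ahead of it (env.nose_length is the distance from the TCP to the fingertips, in m); z points along the fingers, y is the line along which they close (so a half turn about z gives the same grasp; the last joint's range is limited). The gripper opens to 85 mm and grips with 20 to 120 N. Pads are 22 mm wide; open, the fingers measure 114 mm over their backs; the gripper's body (76 mm by 85 mm) begins 54 mm behind the grasp point. The pads swing forward as they close: fully open they stand 13 mm farther back than shut.
Start: joints at [-1.453, 0.477, 0.022, 1.555, -0.011, 1.109, -0.083], TCP at [0.151, 0.658, 0.304] pointing down, gripper open.
Joint ranges: [-2.96, 2.96], [-0.34, 2.1], [-1.41, 1.46], [0.24, 2.44], [-1.37, 4.51], [0.17, 1.92], [-2.96, 2.96]. Speed limits (rad/s): [2.39, 2.39, 3.14, 3.14, 3.14, 3.14, 3.14].

INTERFACE

Orientations are given as a unit quaternion [w, x, y, z].
In Python, from cell import env, kin, camera, calibration, job gives the robot as it stands. The module is installed in compiled form; this text tells all that it offers. Calls block until the motion is done:
- env.reach(position, orientation): joint-space move of the TCP to a pose.
- env.movel(position, velocity=0.15, rot=None, stop_force=None): straight line of the TCP; rot=None keeps the orientation; velocity is the mean speed in m/s. With stop_force (N) it stops when the force on the tool has changed by that much, and returns True; else False.
- env.goto_joints(angles): joint-space move.
- env.grip(opening, f_grip=None): finger opening in m; f_grip is the grip in N (None keeps the last); returns when the fingers have stopped.
- env.dwell(seconds).
- kin.inverse_kinematics(position, orientation): joint angles nearest the present ones, or None.
- env.get_state(): the state.
- camera(name): name is "scene" or "side" or "wrist"; returns (picture, depth): 384x512x3 uint8, blue, green, red; 384x512 float32, m along the optical axis (not along the pixel's ray), 0 where there is no reading.
- calibration(name): a dict with "fx", "fy", "cx", "cy" (pixels), "rvec" (rotation vector, rad) and "tvec" (3), from world to camera coordinates, as OpenCV has them. Camera axes: x right, y down, z forward; pixel columns grow to the right and rows downward; lengths in m; the calibration is good to about 2 mm. A picture is of the moment at which its call begins: read the wrist's pose just before it. calibration takes no time and is no camera call; for the wrist camera it gives the pose at the moment of the call.
A pose or a line that the arm cannot do raises env.PlanningError and nothing moves.
- job.job_done(): hands the job in; it is judged then, once.
The state is a dict: "time": time; "qpos": joint angles; "joint_velocities": joint speeds; "joint_torque": joint torques, N m; "tcp_pos": TCP position; "orientation": TCP orientation; "force": force on the tool from outside, world axes, zero at the start; "torque": the same for the moment, N m; "opening": finger opening in m; "gripper_force": force on a finger pad.
Only numpy, scipy, OpenCV 4.12 (cv2) and the standard library are available. Lean on these libraries where they do the work, as an engineer would, in place of code of your own. Each camera call takes 0.05 s, during which the arm holds its last target. There are 200 camera calls.

TASK

First slide the red shutter on top of the orange deburring machine fully open, then take the bare steel bracket out of the wooden rack by its square tube and pass its flat tongue down through the slot. Push it down until the sprung rest inside has gone more than halfway down, and finish still gripping the bracket by its tube and holding it pressed down there; do not let go. Leave the blue bracket, the angle grinder and the brush where they are.

Things in the scene. Friction and masses are not known exactly. Their poses are not given: they have to be found in the camera images.
- deburrer: orange box-shaped bench machine, fixed to the table, 160 (its x) x 200 (its y) x 130 mm high, grey top plate; origin at the centre of its underside, z up; it may stand left or right and be turned up to 0.3 rad. A black-and-grey motor and spout stick out 60 mm on its +x side, below the top. The slot and the sliding shutter are in its top face
- slot (a point): centre of the slot, level with the machine's top face, 130 mm above the table; axes as the machine's. The slot is 10 mm (x) by 42 mm (y), 2 mm more than the tongue each way; its mouth is a lead-in 22 x 54 mm wide at the top face, whose sloping sides narrow to the slot 8 mm below; the straight slot runs from 8 to 20 mm below the top face, free space below that. The sprung rest lies 63 mm below the top face
- shutter_knob (a point): grip point on the black upright bar of the shutter: bar 14 mm (machine x) x 26 mm (y) x 34 mm tall, standing on the red plate (46 x 80 x 4 mm, its top 5 mm above the machine's top face). The point is on the bar's centre line, 25 mm above the machine's top face, 13 mm below the bar's top. It moves with the shutter; axes as the machine's
- shutter (a joint): travel of the shutter along the machine's +y, m: 0 = shut over the slot, 0.065 = fully open at its stop, slot and lead-in clear; it starts shut or up to 0.02 open, slides with about 1.5 N of friction and stays where it is left
- rest (a joint): travel of the yellow sprung rest inside the machine under the slot, straight down, m: 0 = up, 0.012 = fully down at its stop. It takes about 6 N to start it and 12 N to hold it fully down, more than the bracket's weight
- bracket: bare steel bracket, about 0.3 kg, standing upright in one of the rack's two pockets: a flat tongue 8 mm (x) x 40 mm (y) x 95 mm tall, and welded on top of it a square tube 25 x 25 mm, 60 mm tall (155 mm overall); origin at the centre of the tongue's lower end, z up along the bracket
- bracket_grip (a point): centre of the bracket's square tube, 125 mm above its lower end (30 mm below its top); axes as the bracket's
- rack: wooden block, fixed to the table, 70 (x) x 190 (y) x 60 mm high; origin at the centre of its underside, z up. Two pockets at y = -50 and +50 mm, each 11 (x) x 43 mm (y) and 40 mm deep (floor 20 mm above the table), hold the steel bracket and a blue one
- painted_bracket: blue painted bracket of the same shape and size, finished, in the other pocket of the rack; origin at its lower end. Leave it
- grinder: angle grinder, blue body, lying on the table at the far left or right, about 320 mm long, 62 mm high; origin under its middle, x along its length towards the head. Leave it
- brush: hand brush lying on the table at the other side, 200 mm long, wooden handle; origin on its underside, x along it. Leave it

How it is judged:
On the way, in this order (a step that is already met when the one before it is completed fails the run):
1. the shutter is slid fully open (value of joint shutter above 0.058 m), for 0.2 s.
2. the steel bracket is lifted out of the rack in the gripper (z of bracket in the frame of rack above 0.065 m and contact force between the fingers and bracket above 2 N), for 0.2 s.
3. the tongue has entered the slot (z of bracket in the frame of slot below -0.025 m and angle between the z axis of bracket and the z axis of slot, either way round below 0.1 rad and angle between the y axis of bracket and the y axis of slot, either way round below 0.2 rad and x of bracket in the frame of slot between -0.006 and 0.006 m and y of bracket in the frame of slot between -0.006 and 0.006 m), for 0.1 s.
At the end, for the whole second after the job is handed in: Shutter over 55 mm open; tongue upright in the slot, lower end over 67 mm below the top face and within 6 mm of its centre; rest pushed down over 6 mm with over 5 N; bracket still, gripped within 40 mm of its tube's centre; bystanders within 30 mm of their starts (z of bracket in the frame of slot below -0.067 m and angle between the z axis of bracket and the z axis of slot, either way round below 0.1 rad and angle between the y axis of bracket and the y axis of slot, either way round below 0.2 rad and x of bracket in the frame of slot between -0.006 and 0.006 m and y of bracket in the frame of slot between -0.006 and 0.006 m and value of joint rest above 0.006 m and value of joint shutter above 0.055 m and contact force between the fingers and bracket above 2 N and contact force between bracket and rest above 5 N and distance between the grasp point and bracket_grip below 0.04 m and linear speed of bracket below 0.02 m/s and distance of each of painted_bracket, grinder, brush from where it was at the start of the episode below 0.03 m); the arm keeps its last pose, push and grip.
It fails at once if the painted bracket is moved more than 30 mm (distance of painted_bracket from where it was at the start of the episode above 0.03 m).
It fails at once if the angle grinder is moved more than 30 mm (distance of grinder from where it was at the start of the episode above 0.03 m).
It fails at once if the brush is moved more than 30 mm (distance of brush from where it was at the start of the episode above 0.03 m).
It fails at once if the blue bracket is tipped (angle between painted_bracket's own z axis and vertical above 0.3 rad).
It also fails if it takes over 58 s, if anything falls off the work surface, if the arm or the gripper's body presses on something with over 40 N, if the wrist force passes 120 N, or if a joint passes its speed limit or range.

## Working session

There is one attempt and no reset: what is moved stays moved. The work goes in short steps, each a Python script; the robot and the scene stay as the last script left them, time stands still between calls to the robot, and variables do not carry over. Pictures are saved under pics/ and viewed, at most 10 in all, crops included, and the job is handed in when it is done.

```bash
mkdir -p pics; python3 - <<'E'
from cell import env,camera,calibration
import cv2,numpy as np
for n in("scene","side"):
    im,d=camera(n); cv2.imwrite(f"pics/{n}0.png",im); np.savez(f"{n}0.npz",im=im,d=d)
    c=calibration(n); R=cv2.Rodrigues(np.array(c["rvec"],float))[0]; print(n,-R.T@np.array(c["tvec"]).ravel(),R[2], c["fx"])
s=env.get_state();print(s["time"],s["tcp_pos"],s["orientation"],s["opening"])
a=cv2.imread("pics/scene0.png");b=cv2.imread("pics/side0.png")
E
```

```text
scene [ 1.02139382 -0.37824037  1.07882114] [-0.46011849  0.33907269 -0.8205612 ] 358.74790773729853
side [-0.33477163  0.91303904  1.09089904] [ 0.52129996 -0.58533799 -0.62098775] 438.2093200218182
0.1 [0.15103869 0.6574742  0.30301655] [-3.84546754e-05  1.12674503e-01  9.93631611e-01 -8.22275021e-04] 0.08552626282193018
```

View pics/scene0.png

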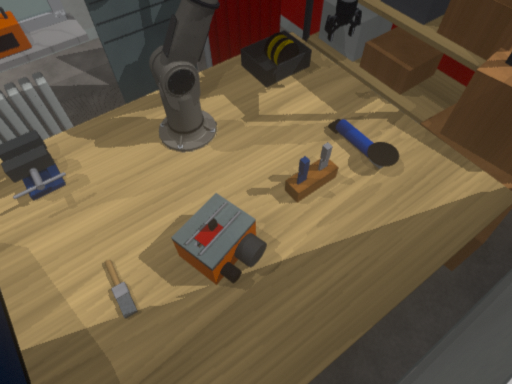

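View pics/side0.png

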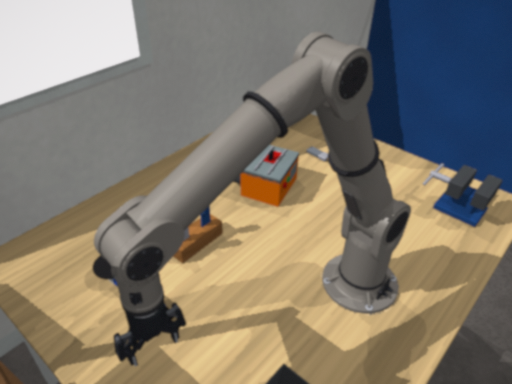

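The scene view shows the machine top around (215,228), with its knob at (212,224) and the motor at (250,250). The rack is at (312,182), with the blue bracket at (304,170) and the steel one at (326,155). The side view is partly blocked by the arm.

```bash
cat > h.py <<'E'
import cv2,numpy as np
def cloud(im,d,c):
    R=cv2.Rodrigues(np.array(c["rvec"],float))[0];t=np.array(c["tvec"],float).ravel()
    v,u=np.mgrid[:d.shape[0],:d.shape[1]]
    P=np.stack([(u-c["cx"])/c["fx"]*d,(v-c["cy"])/c["fy"]*d,d],-1)
    W=(P-t)@R; W[d==0]=np.nan
    return W
def ray(uv,c,z):
    R=cv2.Rodrigues(np.array(c["rvec"],float))[0];t=np.array(c["tvec"],float).ravel()
    uv=np.atleast_2d(uv).astype(float)
    D=np.c_[(uv[:,0]-c["cx"])/c["fx"],(uv[:,1]-c["cy"])/c["fy"],np.ones(len(uv))]@R
    o=-R.T@t
    return o+D*((z-o[2])/D[:,2])[:,None]
def rect(xy):
    r=cv2.minAreaRect(xy.astype(np.float32)*1000);return np.round(r[0],1),np.round(r[1],1),r[2]
E
python3 - <<'E'
from h import *
from cell import calibration
f=np.load("scene0.npz");im,d=f["im"],f["d"];c=calibration("scene")
W=cloud(im,d,c);hsv=cv2.cvtColor(im,cv2.COLOR_BGR2HSV)
Z=W[...,2]
def reg(u0,u1,v0,v1):
    m=np.zeros(d.shape,bool);m[v0:v1,u0:u1]=1;return m
top=reg(165,270,185,285)&(abs(Z-.13)<.008)
n,l,s,_=cv2.connectedComponentsWithStats(top.astype(np.uint8));top=l==1+s[1:,4].argmax()
print("top",top.sum(),rect(W[top][:,:2]),np.median(Z[top]))
P=cv2.boxPoints(cv2.minAreaRect(W[top][:,:2].astype(np.float32)));print(P)
red=reg(165,270,185,285)&((hsv[...,0]<6)|(hsv[...,0]>174))&(hsv[...,1]>170)&(Z>.12)
print("red",red.sum(),rect(W[red][:,:2]),np.median(Z[red]))
k=reg(180,250,200,250)&(Z>.148);print("knob",k.sum(),np.nanmean(W[k],0),np.nanmax(Z[k]))
rk=reg(275,350,150,205)&(abs(Z-.06)<.006);print("rack",rk.sum(),rect(W[rk][:,:2]));print(cv2.boxPoints(cv2.minAreaRect(W[rk][:,:2].astype(np.float32))))
for n,u0,u1 in(("blue",295,313),("steel",317,338)):
    m=reg(u0,u1,135,190)&(Z>.10);t=m&(Z>np.nanmax(Z[m])-.012);print(n,m.sum(),np.nanmean(W[m],0),np.nanmax(Z[m]),t.sum(),W[t].mean(0))
mo=reg(225,275,225,290)&(Z>.02)&(Z<.115)&(hsv[...,1]<80);print("motor",np.nanmean(W[mo],0))
cv2.imwrite("pics/crop1.png",np.vstack([cv2.resize(im[185:285,165:275],None,fx=3,fy=3),cv2.resize(im[125:210,265:375],None,fx=3,fy=3)]))
E
```

```text
top 3053 (array([ 523.6, -184.4]), array([162. , 202.2]), 16.072933197021484) 0.13050734176288029
[[ 0.41773173 -0.1096383 ]
 [ 0.47371957 -0.30395707]
 [ 0.6293824  -0.25910693]
 [ 0.57339454 -0.06478816]]
red 264 (array([ 529.4, -205.5]), array([43.1, 78.2]), 16.582719802856445) 0.13519565442178755
knob 67 [ 0.52654343 -0.18736875  0.16450318] 0.17223557832489456
rack 688 (array([508.2, 228.3]), array([ 73.1, 196. ]), 0.4211476147174835)
[[0.47089756 0.32603157]
 [0.47233832 0.13004151]
 [0.54540515 0.13057864]
 [0.5439644  0.3265687 ]]
blue 170 [0.51272115 0.17282443 0.15007891] 0.17999396513295957 55 [0.51015791 0.17661243 0.17453859]
steel 167 [0.51146946 0.27199204 0.14933827] 0.17954400448903537 51 [0.50923652 0.27651124 0.17433147]
motor [ 0.63099961 -0.13777248  0.08712385]
```

View pics/crop1.png

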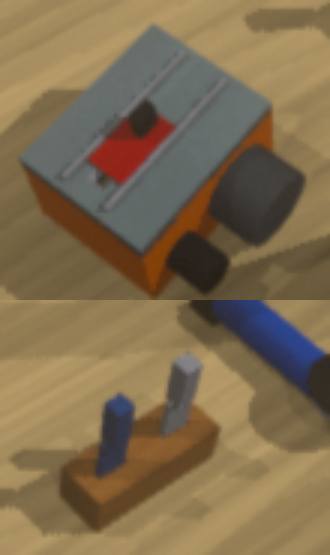

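```bash
cat >> h.py <<'E'
def quat(yaw_y):  # tool down, tool y axis at world angle yaw_y (rad)
    b=(yaw_y+np.pi/2)/2
    return np.array([0,np.cos(b),np.sin(b),0])
YM=np.deg2rad(16.07)
E
python3 - <<'E'
from h import *
from cell import env,camera,calibration
p=env.get_state()["tcp_pos"]
env.movel([p[0],p[1],.37],velocity=.25)
env.reach([.525,-.186,.38],quat(YM))
c=calibration("wrist");im,d=camera("wrist");cv2.imwrite("pics/w1.png",im);np.savez("w1.npz",im=im,d=d,**{k:np.array(v) for k,v in c.items()})
W=cloud(im,d,c);Z=W[...,2]
s=env.get_state();print(s["time"],s["tcp_pos"],s["qpos"])
k=(abs(Z-.168)<.004)&(np.hypot(W[...,0]-.525,W[...,1]+.186)<.06);print("knob",k.sum(),rect(W[k][:,:2]))
t=(abs(Z-.13)<.004);print("top",rect(W[t][:,:2]))
hsv=cv2.cvtColor(im,cv2.COLOR_BGR2HSV)
red=((hsv[...,0]<6)|(hsv[...,0]>174))&(hsv[...,1]>150)&(abs(Z-.135)<.004)
print("red",red.sum(),rect(W[red][:,:2]) if red.any() else 0)
E
```

```text
3.7917 [ 0.52538649 -0.18529101  0.37986631] [-0.68673479  0.42714389  1.24108492  1.79701292 -0.42892447  1.22952309
  0.95824428]
knob 348 (array([ 522.8, -185.5]), array([13.2, 25.5]), 16.398162841796875)
top (array([ 522.7, -184.6]), array([160.5, 200.6]), 16.39990234375)
red 2234 (array([ 528.9, -205.2]), array([45.3, 79.7]), 16.745845794677734)
```

View pics/w1.png

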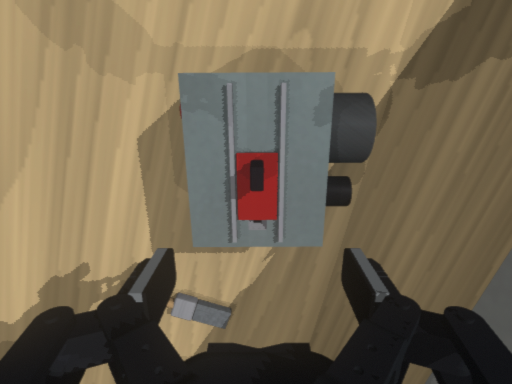

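The wrist view shows the knob at (257,175) and a sliver of the lead-in at (257,225), with the machine turned 16.4°. The knob agrees with the first estimate to within 4 mm.

```bash
sed -i 's/16.07/16.45/' h.py; python3 - <<'E'
from h import *
from cell import env,camera,calibration
q=quat(YM);ex=np.array([np.cos(YM),np.sin(YM),0]);ey=np.array([-np.sin(YM),np.cos(YM),0])
k=np.array([.5228,-.1855,0])
env.reach(k+[0,0,.30],q)
env.movel(k+[0,0,.214],velocity=.12,stop_force=15)
env.grip(0.0,40)
s=env.get_state();print(s["time"],s["opening"],s["tcp_pos"],s["gripper_force"]);a=s["tcp_pos"]
print(env.movel(a+ey*.075,velocity=.06,stop_force=12))
s=env.get_state();print(s["time"],s["force"],(s["tcp_pos"]-a)@ey,s["tcp_pos"])
env.grip(.085);t=env.get_state()["tcp_pos"]
env.movel([t[0],t[1],.30],velocity=.2)
v=[.523,-.200,.40]
env.reach(v,q)
c=calibration("wrist");im,d=camera("wrist");cv2.imwrite("pics/w2.png",im);np.savez("w2.npz",im=im,d=d,**{k:np.array(v) for k,v in c.items()})
W=cloud(im,d,c);Z=W[...,2]
kk=(abs(Z-.168)<.004);print("knob",kk.sum(),rect(W[kk][:,:2]))
hsv=cv2.cvtColor(im,cv2.COLOR_BGR2HSV)
red=((hsv[...,0]<6)|(hsv[...,0]>174))&(hsv[...,1]>150)&(abs(Z-.135)<.004);print("red",rect(W[red][:,:2]))
t=(abs(Z-.13)<.004);print("top",rect(W[t][:,:2]))
C=np.array([.5228,-.1846,0]);L=(W-C)
lx,ly=L@ex,L@ey
h=(Z<.1265)&(abs(lx)<.04)&(abs(ly)<.09)
n,l,s,_=cv2.connectedComponentsWithStats(h.astype(np.uint8));
for i in range(1,n):
    if s[i,4]>30: m=l==i;print(s[i],rect(W[m][:,:2]),np.nanmin(Z[m]),lx[m].min(),lx[m].max(),ly[m].min(),ly[m].max())
cv2.imwrite("pics/w2c.png",cv2.resize(im[80:260,170:340],None,fx=3,fy=3));print(env.get_state()["time"])
E
```

```text
5.725 0.013426820210416768 [ 0.52340486 -0.18534199  0.21427155] 44.433061480522156
True
6.5417 [ 2.21744495 -3.00813515 -1.30342781] 0.04726210979053147 [ 0.5100661  -0.14000121  0.2142595 ]
knob 370 (array([ 509.7, -140.8]), array([13.2, 25.3]), 16.698776245117188)
red (array([ 515.5, -160.4]), array([45.4, 78.5]), 16.534690856933594)
top (array([ 522.7, -184.4]), array([160.6, 199.7]), 16.466848373413086)
[256 173  15  38 458] (array([ 538. , -234.4]), array([17.6, 52.9]), 16.337514877319336) 0.06501245193781194 -0.008409985350238259 0.009240067389669015 -0.0785256095037406 -0.025586388171705346
8.4
```

View pics/w2c.png

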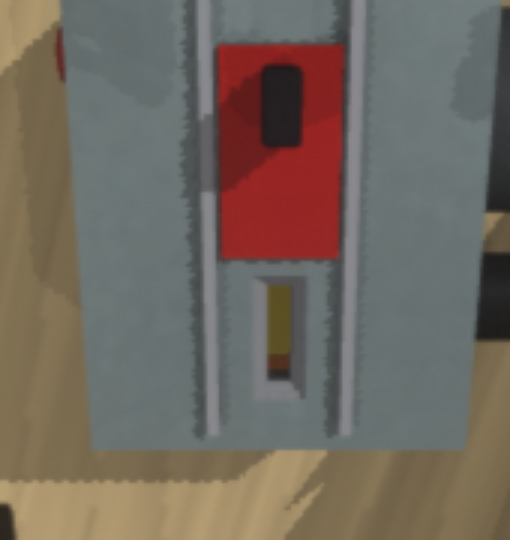

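The view confirms the slot is clear. The lead-in centre is at about (278,337) in the crop, with the yellow rest visible inside, and the plate edge sits 11 mm away from it. The shutter moved 47 mm and then hit a hard stop, and it had started about 18 mm open. Next is the bracket.

```bash
python3 - <<'E'
from h import *
from cell import env,camera,calibration
yr=np.deg2rad(.4);q=quat(yr);g=np.array([.509,.277])
env.reach([.509,.24,.41],q)
c=calibration("wrist");im,d=camera("wrist");cv2.imwrite("pics/w3.png",im)
W=cloud(im,d,c);Z=W[...,2]
r=abs(Z-.06)<.004;print("rack",rect(W[r][:,:2]))
m=(abs(Z-.175)<.005)&(np.hypot(W[...,0]-g[0],W[...,1]-g[1])<.03);R=rect(W[m][:,:2]);print("steel",m.sum(),R,np.median(Z[m]),im[m].mean(0))
b=(abs(Z-.175)<.005)&(np.hypot(W[...,0]-.51,W[...,1]-.177)<.03);print("blue",rect(W[b][:,:2]),im[b].mean(0))
s=env.get_state();print(s["time"],s["qpos"])
E
```

```text
rack (array([313.7,  66.2]), array([560.7, 424.4]), 13.535923957824707)
steel 584 (array([506.3, 279.1]), array([24.2, 24.7]), 0.6896870136260986) 0.17483243175647395 [112.30479452 110.01027397 111.07534247]
blue (array([507.9, 179.8]), array([24.3, 23.8]), 0.4518749415874481) [87.27394209 57.43429844 45.10022272]
10.0667 [-1.51544798  0.52945577  1.41877832  1.74393206 -0.53797159  1.34474864
  0.0171656 ]
```

View pics/w3.png

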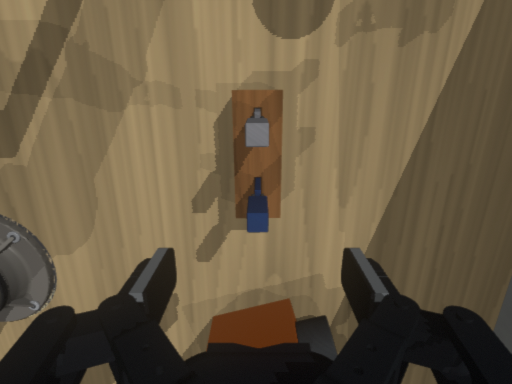

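The steel tube's top is at (257,132) and the blue one's at (258,218). Their spacing is 99.3 mm against an expected 100, and the top height of 0.175 is right.

```bash
python3 - <<'E'
from h import *
from cell import env
yr=np.deg2rad(.7);q=quat(yr);x,y=.5065,.279
env.reach([x,y,.29],q)
print(env.movel([x,y,.200],velocity=.1,stop_force=15))
env.grip(0.0,80)
s=env.get_state();print(s["time"],s["opening"],s["tcp_pos"],s["gripper_force"],s["force"])
env.movel([x,y,.39],velocity=.15)
s=env.get_state();print(s["time"],s["opening"],s["tcp_pos"],s["gripper_force"],s["force"],s["qpos"])
print(kin.inverse_kinematics([.5378,-.2344,.38],quat(YM)) if 0 else "")
E
```

```text
False
12.2667 0.02439009235472546 [0.50683649 0.27906549 0.20034314] 78.63844513893127 [-0.12159232  0.15479334  3.36921376]
13.6833 0.023669678867951485 [0.50602917 0.2789613  0.38906948] 78.92512321472168 [ 0.15258312 -0.34734852 -3.05065623] [-1.52383831  0.56186013  1.36054477  1.73827981 -0.56761749  1.31891252
 -0.02933633]
```

```bash
python3 - <<'E'
from h import *
from cell import env,camera,calibration
q=quat(YM);S=np.array([.5378,-.2345,0])
try: env.movel(S+[0,0,.39],velocity=.2,rot=q)
except env.PlanningError as e:
    print(e); env.reach(S+[0,0,.40],q)
env.movel(S+[0,0,.330],velocity=.1)
s=env.get_state();print(s["time"],s["tcp_pos"],s["opening"],s["force"],s["qpos"])
a=camera("wrist")[0];im,d=camera("scene");c=calibration("scene")
W=cloud(im,d,c);m=(np.hypot(W[...,0]-S[0],W[...,1]-S[1])<.035)&(W[...,2]>.155)&(W[...,2]<.24)
print(m.sum())
for z in(.16,.18,.2,.22): k=m&(abs(W[...,2]-z)<.01);print(z,k.sum(),np.nanmean(W[k],0))
u=cv2.projectPoints(np.array([[S[0],S[1],.15]]),np.array(c["rvec"],float),np.array(c["tvec"],float),np.array([[c["fx"],0,c["cx"]],[0,c["fy"],c["cy"]],[0,0,1.]]),None)[0].ravel().astype(int);print(u)
cr=cv2.resize(im[u[1]-70:u[1]+50,u[0]-60:u[0]+60],(384,384),interpolation=cv2.INTER_CUBIC)
cv2.imwrite("pics/w4.png",np.hstack([a[:,60:460],cr]))
E
```

```text
17.1583 [ 0.53799951 -0.23482045  0.33044452] 0.024237291284599068 [ 0.24983426 -0.1909017  -2.93181798] [-0.46851165  0.49117576  1.08028263  1.7898676  -0.47326641  1.14919622
  1.05086029]
186
0.16 31 [ 0.54278247 -0.23730181  0.16292274]
0.18 48 [ 0.54257689 -0.23602333  0.18026721]
0.2 48 [ 0.54259295 -0.23695239  0.20029375]
0.22 50 [ 0.54250016 -0.23723281  0.2194659 ]
[200 237]
```

View pics/w4.png

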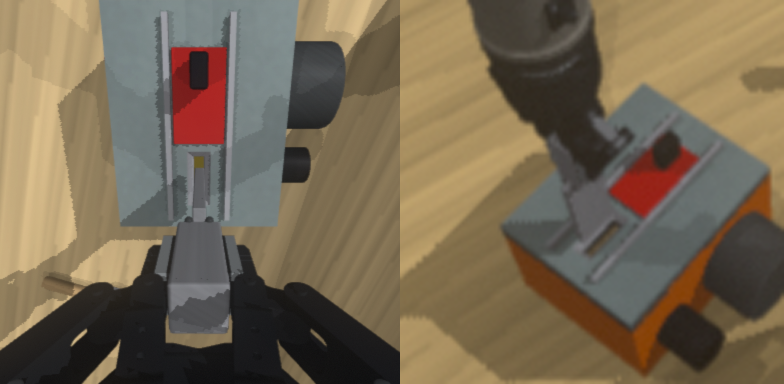

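The tongue hangs upright over the slot, with its tip near (197,215) in the wrist half and the lead-in right ahead of it. The scene points on the tongue's face put it within 1–2 mm of the slot centre, and it shows no tilt.

```bash
python3 - <<'E'
from h import *
from cell import env
S=np.array([.5378,-.2345,0])
def st(l):
    s=env.get_state();print(l,s["time"],s["tcp_pos"],s["force"],s["opening"],s["gripper_force"])
hit=env.movel(S+[0,0,.285],velocity=.05,stop_force=12);st(("slot",hit))
if not hit:
    hit=env.movel(S+[0,0,.252],velocity=.05,stop_force=12);st(("mid",hit))
    if not hit:
        hit=env.movel(S+[0,0,.2375],velocity=.02,stop_force=30);st(("push",hit))
        env.dwell(.5);st("hold")
E
```

```text
('slot', False) 18.3083 [ 0.53741083 -0.23396658  0.28454897] [-1.45516464  2.91722759 -4.16966668] 0.024342548980045817 79.5226800441742
('mid', False) 19.1167 [ 0.53805361 -0.2335896   0.25180599] [-0.56681538  5.47903088 -4.92003052] 0.024285553813385465 79.36881065368652
('push', False) 19.9917 [ 0.53838597 -0.23363708  0.23932512] [-5.01953009 10.0078404  13.79489486] 0.023930380867953426 82.08871006965637
hold 20.4917 [ 0.53835743 -0.23363332  0.23931019] [-5.17968657  9.89570801 13.74453   ] 0.02426073712019933 82.08034873008728
```

The pocket is pushing sideways (+y, about 10 N), so I'll shift the target by about 1 mm to relieve that, press slightly deeper, and check for slip.

```bash
python3 - <<'E'
from h import *
from cell import env,camera,calibration
S=np.array([.5373,-.2327,0])
def st(l):
    s=env.get_state();print(l,s["time"],s["tcp_pos"],s["force"],s["opening"],s["gripper_force"])
env.movel(S+[0,0,.2375],velocity=.02);st("side")
env.movel(S+[0,0,.2350],velocity=.02,stop_force=25);env.dwell(.5);st("push")
c=calibration("wrist");im,d=camera("wrist");W=cloud(im,d,c)
t=(np.hypot(W[...,0]-S[0],W[...,1]-S[1])<.03)&(W[...,2]>.15)
Z=W[...,2][t];print(t.sum(),np.percentile(Z,[5,50,90,97,99.5]))
s,ds=camera("scene");cs=calibration("scene")
cv2.imwrite("pics/w5.png",np.hstack([im[:,60:460],cv2.resize(s[167:287,140:260],(384,384),interpolation=cv2.INTER_CUBIC)]))
v,u=np.nonzero(t&(abs(W[...,2]-np.percentile(Z,97))<.003));print(u.min(),u.max(),v.min(),v.max(), rect(W[v,u][:,:2]))
E
```

```text
side 20.7417 [ 0.53811576 -0.23318213  0.23924567] [-3.64202925  4.09119242  7.02771253] 0.024506067323313313 81.02433800697327
push 21.5167 [ 0.53813423 -0.23318497  0.23666455] [-2.74981426  4.60614262  6.69821321] 0.024192831233818605 81.10131740570068
21114 [0.17170756 0.21834087 0.2502159  0.2542585  0.25694201]
172 345 364 383 (array([ 533.1, -217.6]), array([41.8,  8.7]), 15.821667671203613)
```

View pics/w5.png

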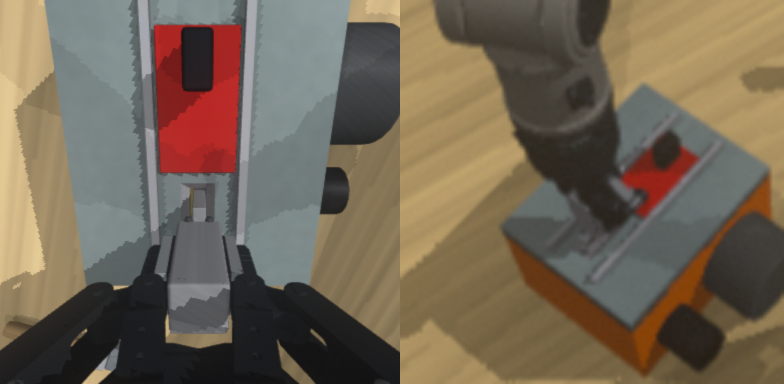

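The tongue is in the slot, the shutter plate is clear, and the tube sits in the gripper as it did before (about (200,305)). I'll measure the height of the tube's top for depth.

```bash
python3 - <<'E'
from h import *
from cell import env,camera,calibration
c=calibration("wrist");im,d=camera("wrist");W=cloud(im,d,c)
for v in range(225,330,10): print(v,np.round(W[v,258],4))
s=env.get_state();print(s["tcp_pos"],s["force"])
E
```

```text
225 [ 0.534  -0.2216  0.1579]
235 [ 0.534  -0.2216  0.17  ]
245 [ 0.5339 -0.2212  0.1811]
255 [ 0.5339 -0.2213  0.1899]
265 [ 0.5341 -0.222   0.1969]
275 [ 0.534  -0.2216  0.2049]
285 [ 0.5341 -0.2218  0.2111]
295 [ 0.5355 -0.2268  0.2104]
305 [ 0.5368 -0.2311  0.2108]
315 [ 0.5381 -0.2354  0.2113]
325 [ 0.5392 -0.2392  0.2125]
[ 0.5381019  -0.23321215  0.23665428] [-1.81811179  4.74365187  6.62959994]
```

The tube's top is at 0.211, so the lower end is about 74 mm below the top face and the rest is about 10–11 mm down. The tube face is vertical and the pose is stable.

```bash
python3 -c "
from cell import job
print(job.job_done())"
```

```text
the job is handed in; nothing more can be done
None
```

I handed the job in at about 22 s on the robot's clock, but no verdict came back. By my measurements the shutter is fully open and the steel bracket is still gripped by its tube, with its tongue about 74 mm down the slot and the rest about 10–11 mm down; I didn't touch the blue bracket, grinder or brush.

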